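# Unlock and open the control box

## Robot

A 7-joint arm with a two-finger parallel gripper is mounted at the origin on the work surface. World frame = base frame: x ahead of the robot, y to its left, z up, the work surface at z = 0. Lengths are in mm, angles in rad, forces in N, time in s.
With the tool pointing down it reaches from about 350 to 900 mm from the base axis. Payload 8.1 kg.
Tool frame: the origin (TCP) lies at the very end of the fingers, on their centre line; the grasp point (between the pads) lies behind it (manip.grip_point_offset is the z of the grasp point in the tool frame, in mm); z points along the fingers, y is the direction in which the jaws open and shut (so a half turn about z gives the same grasp; the last joint's range is limited). The gripper opens to 92 mm and grips with 3 to 60 N. Pads are 19 mm wide; open, the fingers measure 130 mm over their backs; the gripper's body (75 mm by 190 mm) begins 47 mm behind the grasp point.
Start: joints at [1.076, 0.434, 0.025, 1.573, -0.012, 1.134, -0.075], TCP at [238.636, -577.663, 226.742] pointing down, gripper open.
Joint ranges: [-2.62, 2.62], [-0.44, 2.09], [-1.27, 1.32], [0.08, 2.57], [-1.32, 4.46], [0.12, 2], [-2.74, 2.74]. Speed limits (rad/s): [2.22, 2.22, 3.01, 3.01, 3.14, 3.14, 3.14].

## Interface

Orientations are given as a rotation vector (axis times angle).
In Python, from plant import manip, optics, close_job, nets gives the robot as it stands. The module is installed in compiled form; this text tells all that it offers.
- The arm moves only by the shell command python3 -m pendant 'ROWS' [OPENING] [FORCE]. ROWS is JSON, a list of rows, each a list of 6 numbers: the shift along the world's x, y, z in m, then the turn, a rotation vector about the world's x, y, z in rad. A call has 1 to 12 rows; each row shifts and turns the commanded pose from where the row before left it; what a row does not reach is not made up. A row lasts 1/8 s, in which the tool goes at most 62.5 mm and 10.7 degrees, less where a joint would pass 70% of its speed; a pose out of reach is approached as far as the arm can. A call with a gripper value outside its range is refused whole. OPENING is the finger opening in m, from 0 to 0.0918, set as the call begins (- or left out, the last holds). The fingers move at their own pace and stop on an object; FORCE is the grip in N (left out, the last holds). Time passes only in rows, so rows that do not move let the fingers close. It gives the time, the measured TCP pose, the force and the opening at its end, in the units of the state.
- manip.get_state(): the state, without advancing time (a new reading comes with each control period).
- optics.capture(name): name is "scene" or "top" or "wrist"; returns (picture, depth): 400x640x3 uint8, red, green, blue; 400x640 float32, mm along the optical axis (not along the pixel's ray), 0 where there is no reading.
- optics.camera_model(name): a dict with "fx", "fy", "cx", "cy" (pixels), "origin" and "attitude" of the camera in the world; the wrist camera has in their place "hand_eye" (4x4, takes a point from camera to tool coordinates, whose origin is the TCP and whose axes are the flange's). Camera axes: x right, y up, looking along -z (the intrinsics and any distortion apply to the point x, -y, -z); pixel columns grow to the right and rows downward; lengths in mm; the calibration is good to about 2 mm. A picture is of the moment at which its call begins: read the wrist's pose just before it. camera_model takes no time and is no camera call.
- close_job(): hands the job in, once; it reports no verdict.
Trained networks look in the newest picture that a camera, given by its name, has taken for a name from the list of things; names that differ only in an ending like _2 or _b are one class to them, and where a whole thing is asked for, a point or a joint stands for the part that bears it (a point fixed in the world has none). Each returns a list of dicts, best first, with "confidence" (0 to 1); they miss things now and then, are a little off and sometimes report something else, mostly with a low value. They report only what shows in the picture. A call takes as long as a camera call. They do not tell look-alikes from the thing itself.
- nets.outline_of(camera, label): "pixels" (400x640 bool, what is visible of it) and "extent" ([left, top, right, bottom] in pixels, round what is visible of it).
The state is a dict: "clock": time; "q": joint angles; "joint_vel": joint speeds; "joint_efforts": joint torques, N m; "eef_pos": TCP position; "orientation": TCP orientation; "contact_force": force on the tool from outside, world axes, zero at the start; "wrist_torque": the same for the moment, N m; "gripper_width": opening from 0.0 (shut) to 1.0 (fully open).
Only numpy, scipy, OpenCV 4.12 (cv2) and the standard library are available. Lean on these libraries where they do the work, as an engineer would, in place of code of your own. Each camera call takes 0.05 s, during which the arm holds its last target.

## Task

Open the grey control box: take the orange driver from its wooden stand and, with its blade in each slotted lock on top of the box, turn both locks a quarter turn counter-clockwise so that their red tongues swing clear of the blue cover. Then stand the driver back upright in the hole of its stand, lift the cover off by its black handle, and lay it flat, handle up, in the middle of the white board. Set things down rather than dropping them, and leave everything else on the bench where it is.

Things in the scene. Friction and masses are not known exactly. Their poses are not given: they have to be found in the camera images.
- driver: Loose driver, 128 mm long, 0.14 kg, hanging upright in the stand. Origin at the middle of the blade's lower edge (tip), z up the shaft. From the tip: steel blade 0-16 mm, 22 mm wide in x, 3 mm thick in y; 10 mm round shaft to 62 mm; black 40 mm collar 62-68 mm; orange handle 68-128 mm, 44 mm wide in x, 18 mm thick in y: grip it across the 18 mm, finger pads about 100 mm above the tip.
- stand: Fixed light wood block 75 x 75 x 70 mm high, origin at the centre of its underside. A round vertical 31 mm hole passes through its centre; the driver's collar rests on its top, its tip then 8 mm above the stand's underside, at any yaw. Stand and board swap sides of the box from start to start.
- case: Fixed grey control box, 120 mm along its x, 230 mm along its y, 60 mm high; origin at the centre of its underside, z up. Its top opening, 98 x 134 mm, is closed by the cover. The two locks sit on its top at y = +95 mm (lock_a) and y = -95 mm (lock_b), on x = 0.
- lock_a_slot (a point): Lock at the box's +y end: steel screw head, 30 mm diameter, with a straight V-sided slot 8 mm wide at its floor, 12 at its mouth, 7 mm deep, open at both ends; red tongue under it. The point is the centre of the slot's floor, 72 mm above the bench (head's top 79 mm). Its axes turn with the head: x along the slot and to the tongue's end (34 mm from the axis), z up.
- lock_b_slot (a point): The same for the lock at the box's -y end.
- lock_a (a joint): Angle of lock_a in rad: 0 = locked, tongue straight over the cover's edge; grows counter-clockwise seen from above; stop at 1.7. Starts at 0 to 0.25. A quarter turn (1.57) is open, over 1.25 counts; the tongue clears the cover from about 1.15. 0.08 N m of friction, stays where left. The blade has 0.25 to 0.3 rad of play each way in the slot.
- lock_b (a joint): The same for lock_b.
- cover: Loose blue cover, about 0.22 kg, origin at the centre of its underside, z up: plug 92 x 128 x 6 mm, on it a plate 116 (x) x 150 (y) x 5 mm, and a black bridge handle along y, its bar 16 mm thick in x, 70 mm long, 31-49 mm above the origin. On the box its origin is 54 mm above the bench, axes as the box's, plug in the opening with 3 mm play. Each tongue holds down its end while locked.
- board: Fixed white board 200 mm (x) x 240 mm (y) x 6 mm thick, flat on the bench, origin at the centre of its underside. The cover goes here, at any yaw.
- glue: Bystander: white glue bottle with orange nozzle, 52 mm diameter, 126 mm high, origin under its centre.
- tin: Bystander: lilac open tin 80 x 110 x 22 mm with metal bits, origin under its centre.
- knife: Bystander: grey utility knife with a red slide, 22 mm (x) x 180 mm (y) x 16 mm, origin under its centre.
- eraser: Bystander: white eraser 24 x 46 x 14 mm, origin under its centre.
- figure: Bystander: green toy figure on a grey 50 x 50 mm foot, 99 mm high, origin under its centre.
- rule: Bystander: steel rule 28 mm (x) x 160 mm (y) x 4 mm, origin under its centre.
- tape: Bystander: yellow roll 64 mm diameter, 20 mm high, origin under its centre.
There are look-alikes about, which are no part of the job. Of the things like the driver, leave any that is yellow; of the rest the smaller one is meant.

How it is judged (in metres and radians):
On the way, in this order (a step that is already met when the one before it is completed fails the run):
1. one lock is turned open (over 1.25 rad) with the driver's tip at it (within 15 mm) (((value of joint lock_a above 1.25 rad and distance between driver and lock_a_slot below 0.015 m) or (value of joint lock_b above 1.25 rad and distance between driver and lock_b_slot below 0.015 m))), for 0.1 s.
2. both locks are open, the second turned with the driver's tip at it (value of joint each of lock_a, lock_b above 1.25 rad and (distance between driver and lock_a_slot below 0.015 m or distance between driver and lock_b_slot below 0.015 m)), for 0.1 s.
3. the driver stands released in its stand, upright, on its collar, with the cover still on the box (horizontal distance between driver and stand below 0.012 m and z of driver in the frame of stand between 0.003 and 0.014 m and angle between driver's own z axis and vertical below 0.12 rad and contact force between the fingers and driver below 0.1 N and z of cover in the frame of case below 0.065 m), for 0.2 s.
4. the cover is lifted off the box (z of cover in the frame of case above 0.075 m), for 0.1 s.
At the end, for the whole second after the job is handed in: Both locks over 1.25 rad; driver released in its stand, upright within 0.12 rad, tip within 12 mm of the hole's axis and 3-14 mm above its underside; cover released, at rest, handle up, flat on the board (0.06 rad, 3-10 mm above its underside), within 45 mm (x) and 60 mm (y) of its centre (value of joint each of lock_a, lock_b above 1.25 rad and horizontal distance between driver and stand below 0.012 m and z of driver in the frame of stand between 0.003 and 0.014 m and angle between driver's own z axis and vertical below 0.12 rad and contact force between the fingers and driver below 0.1 N and x of cover in the frame of board between -0.045 and 0.045 m and y of cover in the frame of board between -0.06 and 0.06 m and z of cover in the frame of board between 0.003 and 0.01 m and angle between cover's own z axis and vertical below 0.06 rad and linear speed of each of cover, driver below 0.02 m/s and contact force between the fingers and cover below 0.1 N); the robot touches nothing.
It fails at once if a bystander (glue, tin, knife, eraser, figure, rule, tape) is moved by more than 30 mm (distance of any of glue, tin, knife, eraser, figure, rule, tape from where it was at the start of the episode above 0.03 m).
It fails at once if the cover is dropped (faster than 0.5 m/s with no finger on it) (linear speed of cover above 0.5 m/s and contact force between the fingers and cover below 0.1 N).
It fails at once if the driver is dropped (faster than 0.5 m/s with no finger on it) (linear speed of driver above 0.5 m/s and contact force between the fingers and driver below 0.1 N).
It also fails if it takes over 72 s, if anything falls off the work surface, if the arm or the gripper's body presses on something with over 40 N, if the wrist force passes 120 N, or if a joint passes its speed limit or range.

## Working session

There is one attempt and no reset: what is moved stays moved. The work goes in short steps, Python scripts to look and compute and a shell command to move; the robot and the scene stay as the last step left them, time stands still between calls to the robot, and variables do not carry over. Pictures are saved under pics/ and viewed, and the job is handed in when it is done.

```bash
mkdir -p pics; ls
python3 - <<'E'
from plant import manip, optics, close_job, nets
import cv2
print(manip.get_state()); print(manip.grip_point_offset)
for n in ["scene","top"]:
    p,d=optics.capture(n); cv2.imwrite(f"pics/{n}0.png",p[:,:,::-1]); print(n,optics.camera_model(n))
print(optics.camera_model("wrist"))
E
```

```text
pics
{'clock': 0.0, 'q': array([ 1.07638921,  0.43522058,  0.02495369,  1.57409069, -0.01162174,
        1.13395168, -0.07513499]), 'joint_vel': array([-1.17753823e-03, -1.84597309e-03, -7.76796478e-05,  2.31109635e-03,
       -1.27324748e-03,  1.10689826e-03,  2.82086434e-04]), 'joint_efforts': array([-6.44169504e-04, -6.67849374e+01,  9.84781981e-01, -3.14465439e+01,
       -6.04124274e-02,  4.27184394e-02,  1.36300810e-04]), 'eef_pos': array([ 238.43905648, -577.19615099,  225.94868402]), 'orientation': array([-3.08008794e+00, -6.11085323e-01,  6.36589031e-04]), 'contact_force': array([-0.50152613, -0.0193538 ,  0.32319669]), 'wrist_torque': array([ 0.0171816 ,  0.06288325, -0.02063984]), 'gripper_width': 1.0004623149871865}
-18.8
scene {'fx': 388.4854742692696, 'fy': 388.4854742692696, 'cx': 315.7180386067, 'cy': 200.75004608277263, 'origin': array([998.44188695, 181.73630662, 886.61772273]), 'attitude': array([0.31367979, 0.47648163, 1.88246759])}
top {'fx': 373.57822503493963, 'fy': 373.57822503493963, 'cx': 324.7857110773308, 'cy': 201.9062673431384, 'origin': array([534.42167833,   1.00663639, 925.38315944]), 'attitude': array([ 0.0391738 , -0.03007072, -1.54914777])}
{'fx': 291.2242329361231, 'fy': 291.2242329361231, 'cx': 321.59101189998523, 'cy': 196.90326267480927, 'hand_eye': array([[ 1.93814533e-04,  9.65148831e-01,  2.61701541e-01,
         7.17710291e+01],
       [ 9.99999971e-01, -1.50102808e-04, -1.87018302e-04,
        -6.03591326e-01],
       [-1.41218359e-04,  2.61701570e-01, -9.65148832e-01,
        -1.57876544e+02],
       [ 0.00000000e+00,  0.00000000e+00,  0.00000000e+00,
         1.00000000e+00]])}
```

View pics/scene0.png

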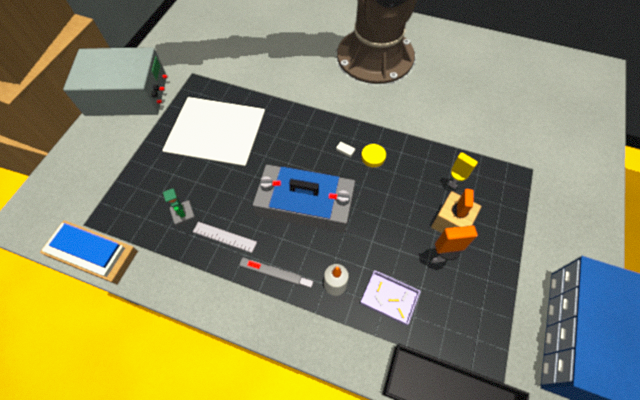

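View pics/top0.png

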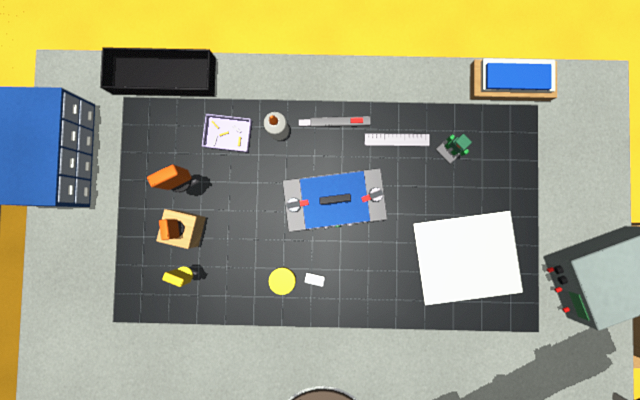

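The top view (right = −y, up = +x) shows the stand with an orange driver at about (180,230). The big orange look-alike is at (168,177) and the yellow one at (178,278). The box is centred near (335,200), and the board is at (468,258), on the −y side. Next I'll measure these.

```bash
cat > h.py <<'E'
from plant import manip, optics, close_job, nets
import numpy as np, cv2
from scipy.spatial.transform import Rotation as R
def cap(n,save=None):
    st=manip.get_state(); p,d=optics.capture(n)
    if save: cv2.imwrite("pics/"+save,p[:,:,::-1])
    return p,d,st
def pts(n,d,st=None):
    m=optics.camera_model(n)
    v,u=np.mgrid[0:400,0:640]
    P=np.stack([(u-m['cx'])/m['fx']*d,-(v-m['cy'])/m['fy']*d,-d],-1)
    if n=='wrist':
        H=np.array(m['hand_eye']); P=P@H[:3,:3].T+H[:3,3]
        return P@R.from_rotvec(st['orientation']).as_matrix().T+st['eef_pos']
    return P@R.from_rotvec(m['attitude']).as_matrix().T+m['origin']
def proj(n,X,st=None):
    m=optics.camera_model(n); X=np.atleast_2d(X)
    if n=='wrist':
        H=np.array(m['hand_eye'])
        X=(X-st['eef_pos'])@R.from_rotvec(st['orientation']).as_matrix()
        C=(X-H[:3,3])@H[:3,:3]
    else: C=(X-m['origin'])@R.from_rotvec(m['attitude']).as_matrix()
    z=-C[:,2]
    return np.stack([m['cx']+m['fx']*C[:,0]/z, m['cy']-m['fy']*C[:,1]/z],-1)
E
python3 - <<'E'
from h import *
for n in ["top","scene"]:
    p,d,st=cap(n); P=pts(n,d)
    print(n,(d==0).mean())
    np.savez(f"{n}0.npz",p=p,P=P)
    for l in ["driver","stand","case","cover","board","lock_a","lock_a_slot","glue","tin","knife","eraser","figure","rule","tape"]:
        for o in nets.outline_of(n,l)[:4]:
            m=o['pixels']; Q=P[m]; 
            print(n,l,round(o['confidence'],2),np.round(o['extent']),m.sum(),np.round(np.median(Q,0)),'zmax',np.round(np.percentile(Q[:,2],[3,95])), 'rect',[np.round(x,0) for x in cv2.minAreaRect(Q[:,:2].astype(np.float32))])
E
```

```text
top 0.00395703125
top driver 0.95 [162. 261. 194. 285.] 425 [403. 321. 113.] zmax [ 15. 130.] rect [array([461., 197.]), array([ 40., 417.]), np.float64(26.0)]
top driver 0.89 [159. 218. 184. 241.] 453 [506. 339. 119.] zmax [ 72. 138.] rect [array([500., 344.]), array([32., 51.]), np.float64(75.0)]
top driver 0.69 [147. 165. 200. 194.] 905 [611. 328. 159.] zmax [ 22. 179.] rect [array([596., 221.]), array([453.,  53.]), np.float64(81.0)]
top driver 0.43 [284. 200. 307. 210.] 161 [568.  76.  74.] zmax [69. 81.] rect [array([570.,  72.]), array([26., 41.]), np.float64(36.0)]
top stand 0.55 [160. 210. 202. 248.] 961 [506. 322.  69.] zmax [ 9. 73.] rect [array([497., 206.]), array([407.,  91.]), np.float64(88.0)]
top case 0.72 [282. 167. 387. 234.] 1771 [579. -81.  61.] zmax [58. 79.] rect [array([580., -19.]), array([120., 239.]), np.float64(8.0)]
top cover 0.55 [302. 170. 370. 232.] 3158 [578. -14.  66.] zmax [ 63. 103.] rect [array([580., -14.]), array([116., 150.]), np.float64(8.0)]
top board 0.6 [413. 212. 522. 308.] 8182 [ 448. -343.    6.] zmax [3. 9.] rect [array([ 440., -240.]),
[... 4326 characters left out ...]
e 0.37 [338. 144. 355. 157.] 140 [391.  28.  13.] zmax [ 4. 16.] rect [array([681., 113.]), array([648.,  45.]), np.float64(16.0)]
scene eraser 0.61 [335. 147. 357. 156.] 160 [391.  30.  13.] zmax [ 1. 16.] rect [array([685.,  90.]), array([650.,  50.]), np.float64(12.0)]
scene figure 0.73 [165. 188. 196. 220.] 513 [ 717. -293.   22.] zmax [  5. 100.] rect [array([852., -87.]), array([610.,  52.]), np.float64(57.0)]
scene rule 0.69 [195. 224. 258. 248.] 647 [ 734. -166.    4.] zmax [1. 6.] rect [array([826., -12.]), array([510.,  99.]), np.float64(59.0)]
scene tape 0.76 [364. 140. 383. 165.] 390 [388. 108.  19.] zmax [ 9. 23.] rect [array([672., 156.]), array([652.,  59.]), np.float64(10.0)]
```

Run:
```python
from h import *
def rect(Q): 
    c,s,a=cv2.minAreaRect(Q[:,:2].astype(np.float32)); return np.round(c,1),np.round(s,1),round(a,1)
for n in ["top","scene"]:
    P=np.load(n+"0.npz")['P'].reshape(-1,3); p=np.load(n+"0.npz")['p'].reshape(-1,3).astype(int)
    def sel(c,r,z0,z1): return (np.hypot(P[:,0]-c[0],P[:,1]-c[1])<r)&(P[:,2]>z0)&(P[:,2]<z1)
    m=sel((506,325),55,60,78); print(n,'stand top',rect(P[m]),m.sum())
    m=sel((506,335),45,120,150)&(p[:,0]>120); print(n,'handle top',rect(P[m]),m.sum(),P[m].mean(0))
    m=sel((580,-15),70,92,115); print(n,'bar',rect(P[m]),m.sum(),np.median(P[m],0))
    m=sel((580,-15),100,58,72)&(p[:,2]>p[:,0]+60); print(n,'plate',rect(P[m]),m.sum(),np.median(P[m],0))
    for c in [(568,80),(591,-110)]:
        m=sel(c,30,73,85); print(n,'head',rect(P[m]),m.sum(),cv2.minEnclosingCircle(P[m][:,:2].astype(np.float32)))
        m=sel(c,50,55,85)&(p[:,0]>p[:,1]+80);Q=P[m];print(' tongue',Q.mean(0),rect(Q),m.sum())
    m=sel((448,-343),170,0,14)&(p.min(1)>170); print(n,'board',rect(P[m]))
p=np.load("top0.npz")['p'][:,:,::-1]
a=cv2.resize(p[160:240,275:395],None,fx=6,fy=6,interpolation=cv2.INTER_CUBIC)
b=cv2.resize(p[150:300,135:215],None,fx=4,fy=4,interpolation=cv2.INTER_CUBIC)
cv2.imwrite("pics/a.png",a);cv2.imwrite("pics/b.png",b)
```

```text
top stand top (array([504.4, 343.2]), array([70.3, 75.2]), 78.2) 689
top handle top (array([504.8, 346.2]), array([43.1, 18.3]), 10.2) 186 [505.24496583 344.90638394 135.69270447]
top bar (array([579.5, -14.9]), array([16. , 69.5]), 8.3) 235 [579.45215829 -14.06056436 103.11178016]
top plate (array([578.5, -15.4]), array([117.3, 149.9]), 8.2) 2939 [575.91687954 -15.15390647  65.30442769]
top head (array([570.2,  75.2]), array([27.6, 39.6]), 47.4) 104 ((568.1651000976562, 72.03589630126953), 21.665950775146484)
 tongue [569.84267629  54.57975714  70.54962025] (array([569.9,  54.1]), array([11.5, 18.3]), 2.2) 48
top head (array([ 594.4, -102.8]), array([27.3, 40. ]), 0.9) 97 ((590.1490478515625, -102.20561218261719), 21.44146728515625)
 tongue [583.54493471 -87.22260109  70.61679288] (array([583.5, -87. ]), array([12.3, 19.5]), 23.0) 49
top board (array([ 446.3, -345.5]), array([202. , 243.8]), 8.8)
scene stand top (array([504.2, 343.6]), array([73.6, 77.6]), 77.9) 629
scene handle top (array([504.7, 344.2]), array([45. , 17.6]), 9.4) 167 [506.96085836 344.23674186 134.06277995]
scene bar (array([578.9, -16.8]), array([17.4, 70.1]), 9.1) 234 [580.87884422 -16.22101373 101.91002197]
scene plate (array([578.5, -16.4]), array([118.1, 149.2]), 8.4) 2199 [589.93128574 -12.86200948  64.74038728]
scene head (array([564.3,  76.1]), array([31.4, 27.8]), 63.5) 85 ((566.1160888671875, 75.00093841552734), 16.818355560302734)
 tongue [569.63364062  54.13093068  70.03737309] (array([567.1,  54.1]), array([16.9, 19.7]), 12.8) 46
scene head (array([ 592.3, -110.9]), array([28.3, 29. ]), 68.3) 79 ((591.482666015625, -109.6620101928711), 16.53960418701172)
 tongue [582.80284839 -87.70692582  69.18507158] (array([580.5, -89.1]), array([19., 19.]), 22.5) 46
scene board (array([ 446.1, -346.1]), array([203.2, 242.3]), 8.2)
```

View pics/a.png

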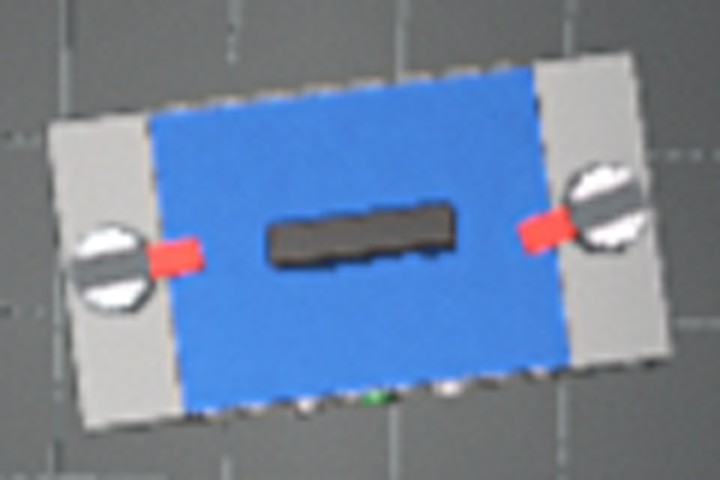

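View pics/b.png

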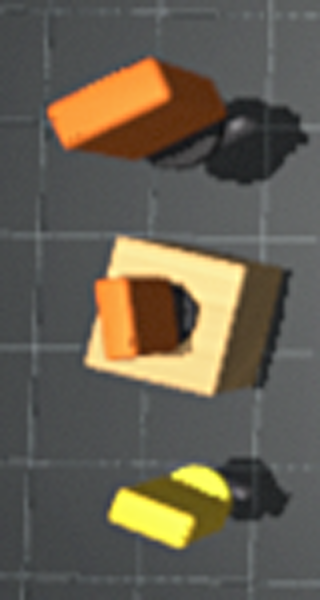

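Run:
```python
from h import *
P=np.load("top0.npz")['P']
for v in range(225,400,14): print(v,[tuple(int(x) for x in P[v,u]) for u in range(540,640,16)])
print(proj("top",[[238,-577,226]]),proj("scene",[[238,-577,226]]))
```

```text
225 [(529, -524, 0), (530, -565, -1), (531, -602, 1), (532, -641, 1), (532, -681, 0), (533, -721, 0), (534, -1105, -420)]
239 [(495, -525, -1), (496, -564, 0), (496, -601, 2), (498, -635, 9), (500, -642, 53), (502, -648, 92), (504, -668, 111)]
253 [(460, -524, 0), (463, -549, 22), (467, -559, 65), (471, -568, 105), (472, -600, 109), (473, -634, 110), (474, -669, 109)]
267 [(427, -521, 5), (435, -523, 66), (440, -532, 106), (441, -565, 109), (442, -599, 110), (443, -633, 110), (443, -669, 108)]
281 [(392, -525, -1), (397, -549, 23), (407, -546, 84), (412, -563, 111), (412, -598, 111), (413, -634, 109), (414, -667, 110)]
295 [(359, -522, 2), (359, -562, 1), (373, -556, 70), (381, -564, 109), (382, -600, 108), (383, -634, 109), (384, -666, 110)]
309 [(324, -524, -1), (325, -564, -1), (336, -574, 42), (350, -568, 104), (353, -596, 112), (353, -633, 109), (354, -666, 111)]
323 [(291, -523, 0), (292, -562, 0), (292, -601, 0), (315, -581, 85), (323, -598, 110), (295, -717, 1), (193, -1084, -400)]
337 [(257, -523, 0), (258, -561, 1), (259, -600, 1), (260, -640, 0), (260, -679, -1), (262, -717, 0), (145, -1083, -399)]
351 [(224, -522, 1), (224, -562, 0), (226, -600, 1), (227, -638, 1), (227, -679, 0), (229, -715, 1), (98, -1081, -397)]
365 [(190, -523, 0), (192, -560, 2), (193, -599, 2), (193, -639, 0), (194, -677, 1), (195, -715, 1), (45, -1091, -411)]
379 [(158, -522, 2), (158, -561, 0), (159, -599, 1), (159, -639, 0), (160, -678, -1), (161, -716, 0), (-140, -1370, -754)]
393 [(124, -522, 0), (124, -563, -2), (125, -600, 0), (125, -640, -2), (128, -676, 1), (128, -716, 0), (-196, -1362, -745)]
[[639.88968241 387.76352853]] [[153.89915523  -4.28224677]]
```

```bash
python3 -m pendant '[[0.02,0.04,0.02,0,0,0.14],[0.02,0.045,0.01,0,0,0.14],[0.02,0.045,0,0,0,0.14],[0.02,0.045,0,0,0,0.14],[0.02,0.045,0,0,0,0.14],[0.015,0.045,0,0,0,0.14],[0.015,0.045,0,0,0,0.14],[0.015,0.045,0,0,0,0.14],[0.015,0.045,0,0,0,0.14],[0.01,0.045,0,0,0,0.14]]' 0.07 30; python3 -c "
from h import *
s=manip.get_state();print(s['q'],R.from_rotvec(s['orientation']).as_matrix()[:,0])"
```

```text
clock: 2.85
eef_pos: [409.2, -131.2, 257.0]
orientation: [1.957, 2.457, 0.001]
contact_force: [1.1, 0.3, 0.3]
gripper_width: 0.762
[ 0.62732313  0.12370472 -0.48323838  1.94077893  0.06484079  1.09103733
  0.34291919] [-2.23681512e-01  9.74662166e-01 -4.93277490e-04]
```

```bash
python3 -m pendant '[[0.008,0.035,0,0,0,0.12],[0.008,0.04,0,0,0,0.13],[0.008,0.04,0,0,0,0.13],[0.008,0.04,0,0,0,0.13],[0.008,0.04,0,0,0,0.13],[0.008,0.04,0,0,0,0.13],[0.008,0.04,0,0,0,0.13],[0.008,0.04,0,0,0,0.13],[0.008,0.04,0,0,0,0.13],[0.008,0.04,0,0,0,0.13],[0.008,0.04,0,0,0,0.13],[0.008,0.041,0,0,0,0.1]]'
python3 - <<'E'
from h import *
p,d,st=cap("wrist","w1.png")
print(st['q'],st['eef_pos'],R.from_rotvec(st['orientation']).as_matrix())
P=pts("wrist",d,st).reshape(-1,3); p=p.reshape(-1,3).astype(int); g=d.reshape(-1)>0
def rect(Q): 
    c,s,a=cv2.minAreaRect(Q[:,:2].astype(np.float32)); return np.round(c,1),np.round(s,1),round(a,1)
m=g&(np.hypot(P[:,0]-505,P[:,1]-345)<60)
a=m&(P[:,2]>128)&(P[:,2]<145); print(rect(P[a]),a.sum())
a=m&(P[:,2]>64)&(P[:,2]<76)&(p[:,2]<p[:,0]-20)&(p[:,1]>120); print(rect(P[a]),a.sum())
E
```

```text
clock: 4.35
eef_pos: [505.1, 344.3, 256.6]
orientation: [-0.271, 3.13, -0.0]
contact_force: [0.5, -0.2, 0.3]
gripper_width: 0.761
[-0.11772029  0.53699    -0.88278088  1.51337442  0.42380728  1.29231704
  0.69510279] [505.14663044 344.32690426 256.64348192] [[-9.85073785e-01 -1.72132561e-01  1.41933126e-04]
 [-1.72132587e-01  9.85073771e-01 -1.97114545e-04]
 [-1.05884768e-04 -2.18603687e-04 -9.99999971e-01]]
(array([504.1, 346.4]), array([43. , 17.8]), 9.5) 784
(array([504.9, 346.8]), array([74.4, 75.2]), 78.0) 2574
```

View pics/w1.png

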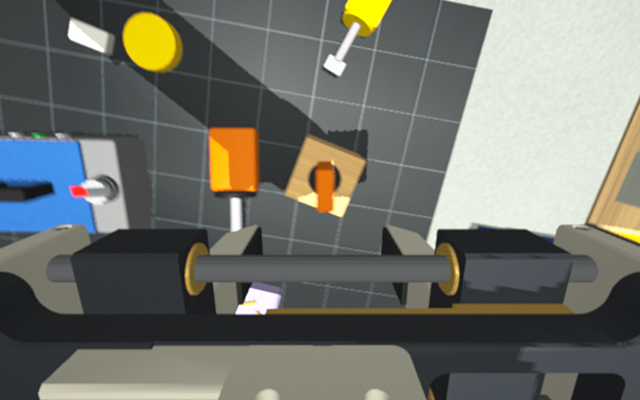

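Run:
```python
from h import *
p,d,st=cap("wrist"); P=pts("wrist",d,st)
for u,v in [(235,145),(235,180),(237,215),(325,175),(325,205),(365,10),(335,65),(95,190),(150,40),(300,195),(345,210)]: print(u,v,p[v,u],np.round(P[v,u]))
print(proj("wrist",[[611,330,178],[590,300,10],[505,345,136]],st))
```

```text
235 145 [233 123  21] [490. 234.  28.]
235 180 [234 123  19] [535. 241.  37.]
237 215 [39 42 43] [597. 240.   1.]
325 175 [205 100  18] [488. 352. 135.]
325 205 [235 169  90] [519. 357. 133.]
365 10 [255 255   0] [307. 367.  27.]
335 65 [252 252 252] [372. 344.  31.]
95 190 [148 150 151] [568.  85.  72.]
150 40 [242 217   0] [384. 117.  21.]
300 195 [235 201 121] [530. 329.  71.]
345 210 [91 96 96] [560. 398.   0.]
[[278.8950998  306.47811639]
 [276.41865795 219.64122789]
 [315.27183374 190.36039336]]
```

Run:
```python
from h import *
p,d,st=cap("top","t1.png"); p,d,st=cap("scene","s1.png")
```

```text
(no output)
```

View pics/t1.png

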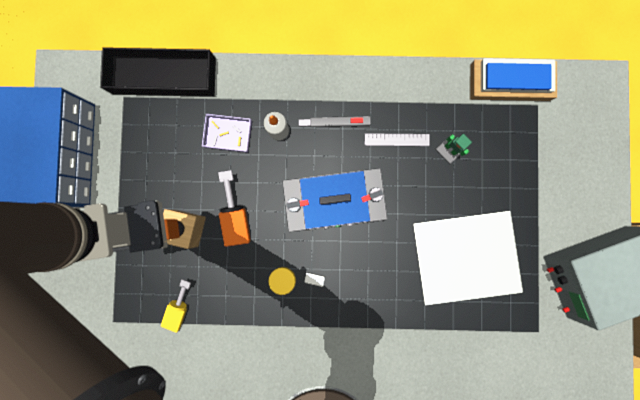

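View pics/s1.png

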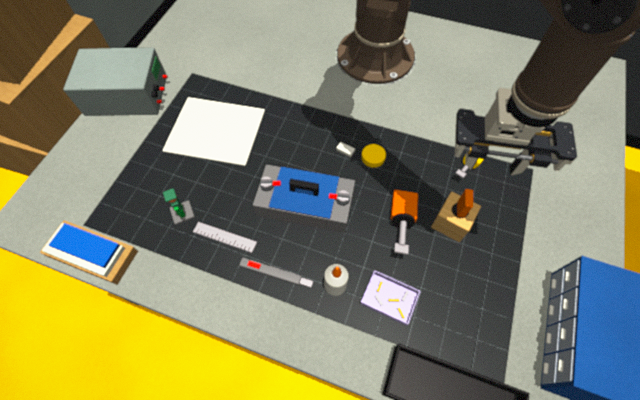

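The two look-alikes, which were balancing on their blades, have toppled. The wrist image shows the orange one lying at (235,160) and the yellow one at (355,40). Neither is part of the job and both are clear of the path. The real driver stands upright in its stand at (325,185), so I'll descend and grip it.

```bash
python3 -m pendant '[[0,0.001,-0.03,0,0,0],[0,0,-0.04,0,0,0],[0,0,-0.04,0,0,0],[0,0,-0.03,0,0,0],[0,0,-0.017,0,0,0],[0,0,-0.01,0,0,0],[0,0,0,0,0,0]]' 0.07 35 && python3 -m pendant '[[0,0,0,0,0,0],[0,0,0,0,0,0],[0,0,0,0,0,0],[0,0,0,0,0,0],[0,0,0,0,0,0],[0,0,0,0,0,0]]' 0.0 35
```

```text
clock: 5.42
eef_pos: [504.8, 344.1, 89.9]
orientation: [-0.266, 3.13, -0.0]
contact_force: [-0.5, 0.7, 1.0]
gripper_width: 0.76
clock: 6.18
eef_pos: [504.6, 344.4, 89.7]
orientation: [0.267, -3.13, -0.0]
contact_force: [-0.3, 0.7, -1.0]
gripper_width: 0.197
```

```bash
python3 -m pendant '[[0,0,0.015,0,0,0],[0,0,0.03,0,0,0],[0,0,0.035,0,0,0],[0,0,0.03,0,0,0]]' && python3 -m pendant '[[0.005,-0.02,0,0,0,-0.13],[0.005,-0.02,0,0,0,-0.13],[0.005,-0.022,0,0,0,-0.13],[0.005,-0.022,0,0,0,-0.13],[0.005,-0.022,0,0,0,-0.13],[0.005,-0.022,0,0,0,-0.13],[0.005,-0.022,0,0,0,-0.13],[0.005,-0.023,0,0,0,-0.13],[0.005,-0.023,0,0,0,-0.13],[0.005,-0.023,0,0,0,-0.13],[0.005,-0.023,0,0,0,-0.13],[0.006,-0.023,0,0,0,-0.13]]'
python3 - <<'E'
from h import *
p,d,st=cap("wrist","w2.png"); P=pts("wrist",d,st); np.savez("w2.npz",P=P,p=p)
r=R.from_rotvec(st['orientation']).as_matrix()
print(st['q'],st['eef_pos'],np.degrees(np.arctan2(r[1,0],r[0,0])),st['gripper_width'])
cap("scene","s2.png");cap("top","t2.png")
E
```

```text
clock: 6.68
eef_pos: [504.6, 344.6, 202.0]
orientation: [-0.267, 3.129, 0.001]
contact_force: [0.0, 0.3, -1.8]
gripper_width: 0.196
clock: 8.18
eef_pos: [565.6, 79.0, 200.7]
orientation: [2.016, 2.409, 0.001]
contact_force: [0.3, -0.1, -1.0]
gripper_width: 0.197
[ 0.11820945  0.41844604 -0.48212499  1.71167806  0.2168732   1.06395742
 -0.25693578] [565.64092698  78.98426437 200.73171039] 100.15813945898326 0.1966486203536218
```

View pics/w2.png

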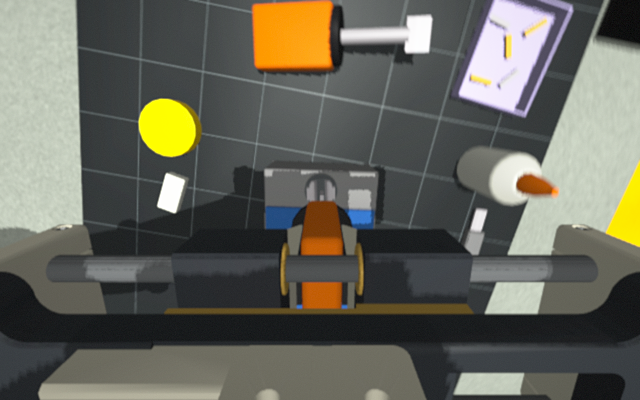

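View pics/s2.png

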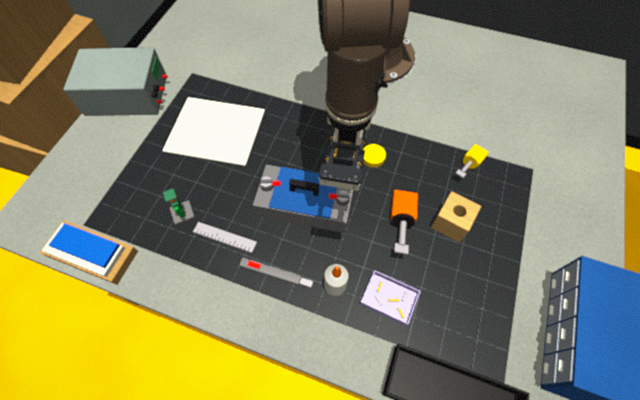

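Run:
```python
from h import *
f=np.load("w2.npz");P=f['P'];p=f['p'].astype(int)
st=manip.get_state()
print(proj("wrist",[[565.6,79,119],[565.3,78,79],[565.3,78,72],[504,345,8]],st))
for v in range(150,260,6): print(v,[tuple(int(x) for x in P[v,u]) for u in range(298,350,8)])
a=cv2.resize(cv2.imread("pics/w2.png")[150:260,250:400],None,fx=5,fy=5,interpolation=cv2.INTER_CUBIC);cv2.imwrite("pics/w2z.png",a)
a=cv2.resize(cv2.imread("pics/s2.png")[140:240,250:360],None,fx=6,fy=6,interpolation=cv2.INTER_CUBIC);cv2.imwrite("pics/s2z.png",a)
p,d,st=cap("top");P=pts("top",d).reshape(-1,3);c=p.reshape(-1,3).astype(int)
m=(np.hypot(P[:,0]-505,P[:,1]-345)<60)&(P[:,2]>64)&(P[:,2]<76); print(cv2.minAreaRect(P[m][:,:2].astype(np.float32)))
```

```text
[[319.82877836 203.0739325 ]
 [319.55728507 192.54730727]
 [319.59871291 190.83416087]
 [306.64826924 -96.41077934]]
150 [(532, 107, 1), (542, 108, 0), (552, 110, 1), (561, 112, 0), (571, 114, 0), (580, 115, 0), (590, 117, 1)]
156 [(534, 99, 0), (543, 101, 0), (553, 103, 1), (562, 105, 1), (572, 106, 1), (582, 108, -1), (592, 110, 0)]
162 [(535, 95, 16), (545, 96, 17), (554, 97, 13), (554, 149, 358), (573, 100, 9), (583, 102, 6), (592, 103, 6)]
168 [(539, 95, 59), (547, 96, 57), (555, 97, 55), (563, 99, 53), (572, 100, 53), (580, 101, 51), (554, 149, 358)]
174 [(540, 89, 60), (548, 91, 59), (556, 93, 66), (564, 95, 66), (573, 95, 59), (581, 96, 59), (589, 98, 60)]
180 [(541, 83, 59), (549, 84, 59), (557, 89, 76), (565, 90, 72), (573, 91, 72), (582, 90, 60), (590, 92, 60)]
186 [(542, 76, 59), (550, 82, 76), (558, 83, 76), (566, 84, 72), (574, 86, 77), (583, 84, 59), (591, 85, 60)]
192 [(543, 70, 59), (551, 75, 72), (559, 78, 79), (554, 149, 358), (575, 81, 79), (584, 78, 60), (593, 79, 60)]
198 [(544, 63, 59), (552, 65, 60), (560, 72, 79), (565, 88, 133), (576, 74, 78), (586, 71, 59),
[... 616 characters left out ...]
34 [(552, 88, 214), (556, 100, 242), (559, 101, 243), (562, 102, 242), (566, 103, 243), (569, 102, 240), (577, 93, 215)]
240 [(553, 89, 224), (556, 99, 245), (559, 100, 246), (563, 100, 246), (566, 101, 245), (569, 102, 246), (576, 93, 223)]
246 [(553, 89, 230), (557, 97, 246), (560, 98, 246), (563, 99, 247), (566, 99, 246), (570, 99, 246), (576, 93, 230)]
252 [(554, 87, 233), (557, 95, 247), (560, 95, 246), (564, 95, 246), (567, 96, 246), (570, 96, 245), (575, 92, 235)]
258 [(554, 109, 281), (556, 109, 280), (559, 110, 281), (561, 110, 281), (563, 111, 281), (565, 111, 282), (568, 111, 281)]
((505.15435791015625, 346.9285888671875), (75.96849822998047, 75.55378723144531), 78.12393188476562)
```

View pics/w2z.png

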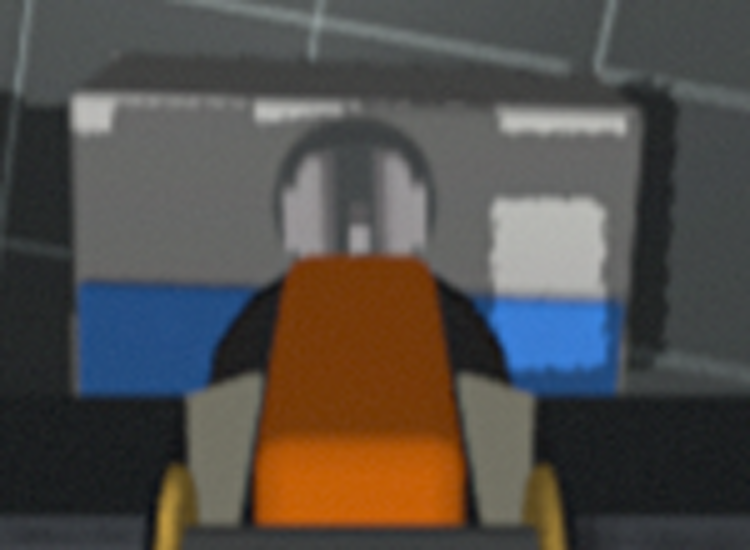

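View pics/s2z.png

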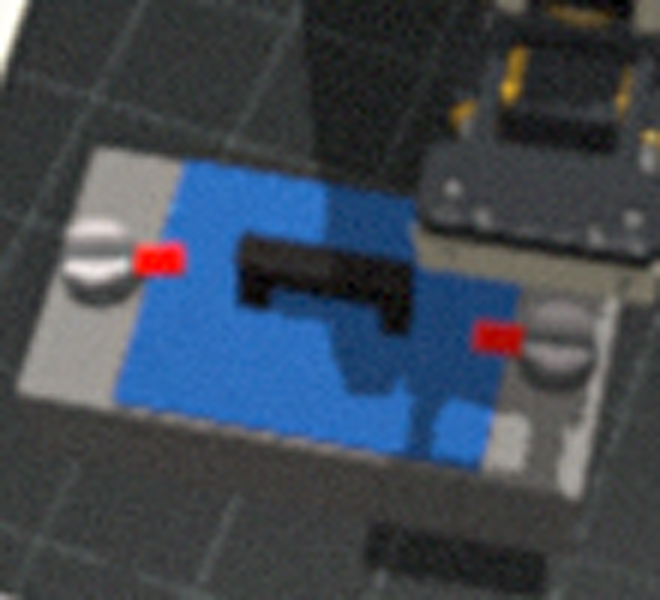

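Everything lines up: in the wrist crop the blade (360,240) sits over the slot (355,200). Now I'll lower it.

```bash
python3 -m pendant '[[0,0,-0.02,0,0,0],[0,0,-0.014,0,0,0],[0,0,-0.005,0,0,0],[0,0,-0.003,0,0,0],[0,0,-0.002,0,0,0],[0,0,-0.0015,0,0,0],[0,0,0,0,0,0],[0,0,0,0,0,0]]'
python3 - <<'E'
from h import *
s=manip.get_state();print(s['wrist_torque'])
cap("scene","s3.png");p,d,st=cap("wrist","w3.png")
a=cv2.resize(cv2.imread("pics/s3.png")[140:240,250:360],None,fx=6,fy=6,interpolation=cv2.INTER_CUBIC);cv2.imwrite("pics/s3z.png",a)
a=cv2.resize(cv2.imread("pics/w3.png")[150:260,250:400],None,fx=5,fy=5,interpolation=cv2.INTER_CUBIC);cv2.imwrite("pics/w3z.png",a)
E
```

```text
clock: 9.38
eef_pos: [565.7, 79.4, 154.4]
orientation: [2.012, 2.413, 0.0]
contact_force: [-0.1, 0.4, -1.3]
gripper_width: 0.195
[-0.0219708  -0.13526668 -0.02774386]
```

View pics/s3z.png

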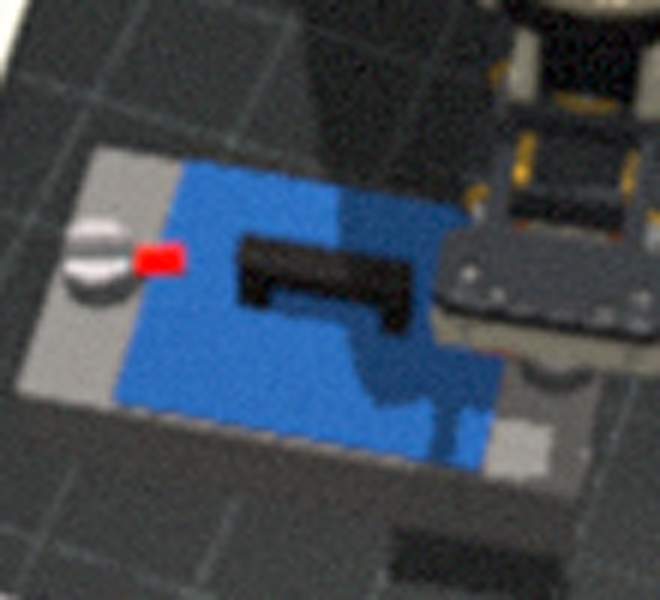

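View pics/w3z.png

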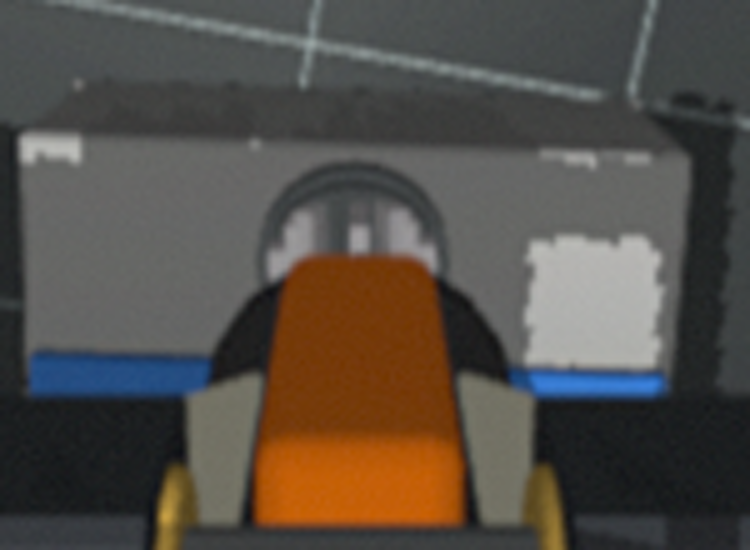

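```bash
python3 -m pendant '[[0,0,0,0,0,0.1],[0,0,0,0,0,0.13],[0,0,0,0,0,0.13],[0,0,0,0,0,0.13],[0,0,0,0,0,0.13],[0,0,0,0,0,0.13],[0,0,0,0,0,0.13]]' && python3 -c "
from h import *
s=manip.get_state();print(s['wrist_torque'],s['q'])" && python3 -m pendant '[[0,0,0,0,0,0.13],[0,0,0,0,0,0.13],[0,0,0,0,0,0.13],[0,0,0,0,0,0.13],[0,0,0,0,0,0.13],[0,0,0,0,0,0.12],[0,0,0,0,0,0.1],[0,0,0,0,0,0],[0,0,0,0,0,0]]'
python3 - <<'E'
from h import *
s=manip.get_state();print(s['wrist_torque'],s['q'])
r=R.from_rotvec(s['orientation']).as_matrix()
print(np.degrees(np.arctan2(r[1,0],r[0,0])))
cap("scene","s4.png");p,d,st=cap("wrist","w4.png")
a=cv2.resize(cv2.imread("pics/s4.png")[140:240,250:360],None,fx=6,fy=6,interpolation=cv2.INTER_CUBIC);cv2.imwrite("pics/s4z.png",a)
E
```

```text
clock: 10.35
eef_pos: [564.9, 78.7, 154.1]
orientation: [-0.786, -3.04, 0.002]
contact_force: [-1.7, -1.9, 0.3]
gripper_width: 0.198
[-0.39940274  0.54595117 -0.07940925] [ 0.24872596  0.51273992 -0.68301506  1.75524194  0.37502059  1.00943188
  0.48950878]
clock: 11.48
eef_pos: [565.1, 78.5, 154.1]
orientation: [0.558, -3.09, 0.002]
contact_force: [-3.8, -2.5, 1.4]
gripper_width: 0.195
[-0.91027707  1.12466606 -0.07447556] [ 0.37687481  0.58095972 -0.89467098  1.74506095  0.51104662  1.06834144
  1.23456168]
-159.52254517480452
```

View pics/s4z.png

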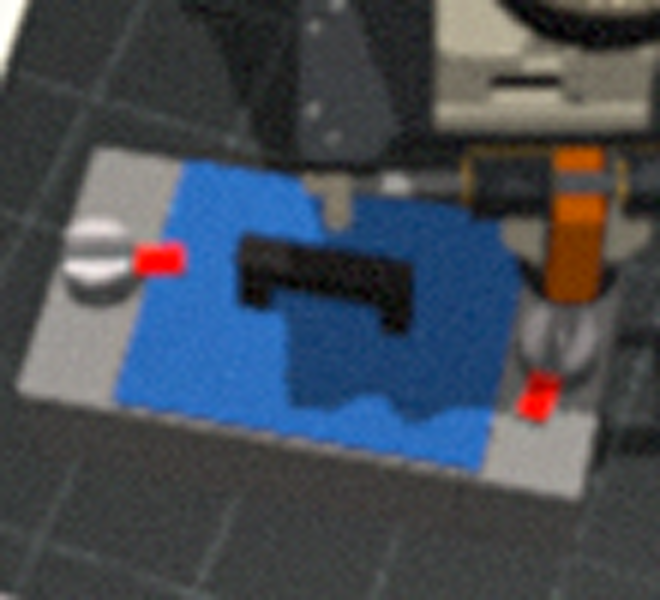

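View pics/w4.png

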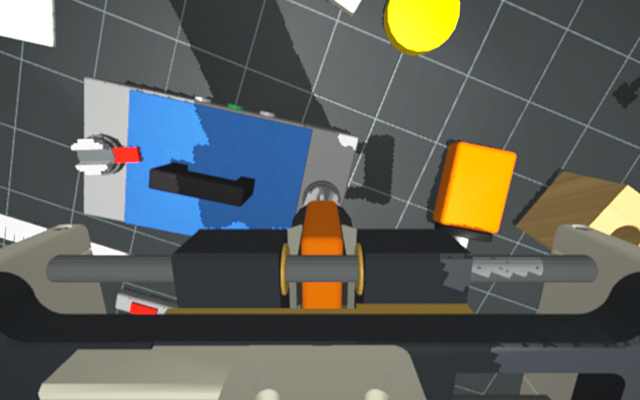

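The red tongue of lock_a has swung round to (540,395) in the crop, clear of the cover. I'll measure its angle.

```bash
cat >> h.py <<'E'
def tongues():
    p,d,st=cap("scene"); P=pts("scene",d).reshape(-1,3); c=p.reshape(-1,3).astype(int)
    for n,ctr,lock in [("a",(565.3,78.5),-81.7),("b",(592.7,-109.5),98.3)]:
        m=(np.hypot(P[:,0]-ctr[0],P[:,1]-ctr[1])<45)&(P[:,2]>55)&(P[:,2]<85)&(c[:,0]>c[:,1]*2+40)&(c[:,0]>c[:,2]*2+40)
        q=np.median(P[m],0); a=np.radians(np.degrees(np.arctan2(q[1]-ctr[1],q[0]-ctr[0]))-lock)
        print(n,m.sum(),q,'joint',(a+np.pi)%(2*np.pi)-np.pi)
E
python3 -c "
from h import *
tongues()"
```

```text
a 39 [588.77697043  77.32207155  70.00621485] joint 1.375802253558903
b 33 [583.37822321 -88.99505272  70.3837226 ] joint 0.28181957490510046
```

```bash
python3 -m pendant '[[0,0,0,0,0,0.08],[0,0,0,0,0,0.08],[0,0,0,0,0,0],[0,0,0,0,0,0]]' && python3 -c "
from h import *
tongues();s=manip.get_state();print(s['wrist_torque'],s['q'])"
```

```text
clock: 12.12
eef_pos: [565.1, 78.6, 154.0]
orientation: [0.804, -3.035, 0.002]
contact_force: [-4.3, -2.4, 2.6]
gripper_width: 0.196
a 41 [587.18369695  81.24157603  70.54684361] joint 1.5505640678291996
b 32 [584.31376034 -89.39650461  70.47988451] joint 0.2503433752753903
[-0.95880586  1.20046431 -0.14252424] [ 0.39828703  0.59625575 -0.93366348  1.74340082  0.53754515  1.08199428
  1.3721114 ]
```

```bash
python3 -m pendant '[[0,0,0,0,0,-0.08],[0,0,0,0,0,-0.09],[0,0,0.004,0,0,0],[0,0,0.012,0,0,0],[0,0,0.02,0,0,0],[0,0,0.014,0,0,0]]' && python3 -m pendant '[[0.002,-0.015,0,0,0,-0.11],[0.002,-0.015,0,0,0,-0.13],[0.002,-0.016,0,0,0,-0.13],[0.002,-0.016,0,0,0,-0.13],[0.002,-0.016,0,0,0,-0.13],[0.002,-0.016,0,0,0,-0.13],[0.002,-0.016,0,0,0,-0.13],[0.002,-0.016,0,0,0,-0.13],[0.003,-0.016,0,0,0,-0.13],[0.003,-0.016,0,0,0,-0.13],[0.003,-0.015,0,0,0,-0.12],[0.003,-0.015,0,0,0,-0.1]]'
python3 - <<'E'
from h import *
tongues()
p,d,st=cap("wrist","w5.png"); P=pts("wrist",d,st)
r=R.from_rotvec(st['orientation']).as_matrix()
print(st['q'],st['eef_pos'],np.degrees(np.arctan2(r[1,0],r[0,0])),r[:,2],st['gripper_width'])
a=cv2.resize(cv2.imread("pics/w5.png")[130:260,225:425],None,fx=4,fy=4,interpolation=cv2.INTER_CUBIC);cv2.imwrite("pics/w5z.png",a)
for v in range(174,206,6): print(v,[tuple(int(x) for x in P[v,u]) for u in range(298,350,6)])
E
```

```text
clock: 12.92
eef_pos: [566.2, 79.8, 206.4]
orientation: [-0.548, 3.091, 0.001]
contact_force: [-0.3, 0.1, -0.5]
gripper_width: 0.196
clock: 14.42
eef_pos: [594.0, -108.9, 205.3]
orientation: [1.712, 2.633, 0.001]
contact_force: [0.5, 0.8, -2.2]
gripper_width: 0.194
a 41 [586.86250911  81.19760059  70.81626963] joint 1.5503934218998667
b 33 [584.25214203 -88.13383622  71.10354705] joint 0.23165917162774452
[ 0.46118703  0.47669744 -0.52924899  1.62070249  0.26241858  1.11420863
  0.27509066] [ 594.30106726 -111.67974524  205.14456977] 113.53522953047225 [ 0.0012705  -0.00118824 -0.99999849] 0.19281560439666762
174 [(567, -108, 59), (573, -106, 59), (578, -102, 66), (584, -98, 72), (589, -96, 72), (595, -93, 72), (602, -93, 61), (608, -90, 60), (614, -88, 60)]
180 [(570, -114, 60), (575, -112, 60), (580, -105, 78), (586, -104, 74), (592, -101, 73), (597, -98, 78), (604, -98, 67), (611, -97, 58), (617, -94, 58)]
186 [(572, -120, 59), (578, -118, 60), (583, -110, 80), (589, -110, 73), (594, -108, 71), (599, -103, 79), (605, -101, 79), (613, -102, 59), (619, -100, 59)]
192 [(575, -127, 59), (580, -124, 59), (585, -117, 78), (591, -115, 74), (591, -99, 132), (602, -109, 79), (607, -107, 79), (616, -108, 59), (622, -106, 60)]
198 [(579, -149, 1), (586, -146, 0), (589, -127, 59), (594, -122, 69), (592, -102, 138), (604, -115, 79), (613, -117, 59), (619, -114, 60), (625, -112, 59)]
204 [(582, -157, 1), (589, -154, 0), (580, -92, 203), (583, -90, 203), (586, -89, 204), (589, -88, 202), (593, -87, 200), (622, -121, 59), (627, -118, 60)]
```

View pics/w5z.png

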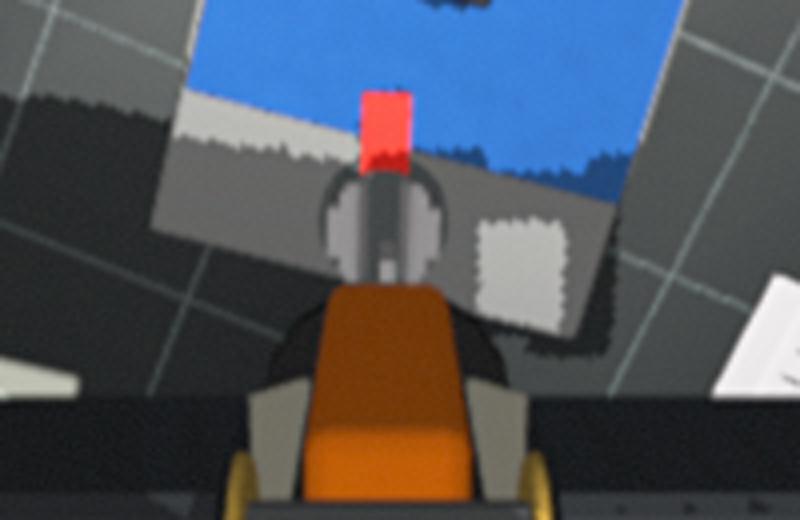

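```bash
python3 -m pendant '[[-0.001,0.0015,-0.02,0,0,0],[0,0,-0.018,0,0,0],[0,0,-0.006,0,0,0],[0,0,-0.003,0,0,0],[0,0,-0.002,0,0,0],[0,0,-0.002,0,0,0],[0,0,0,0,0,0],[0,0,0,0,0,0]]'
```

```text
clock: 15.52
eef_pos: [593.0, -107.1, 153.7]
orientation: [1.708, 2.636, 0.001]
contact_force: [-0.9, -0.6, 2.4]
gripper_width: 0.192
```

```bash
python3 -m pendant '[[0,0,0,0,0,0.1],[0,0,0,0,0,0.13],[0,0,0,0,0,0.13],[0,0,0,0,0,0.13],[0,0,0,0,0,0.13],[0,0,0,0,0,0.13],[0,0,0,0,0,0.13]]' && python3 -m pendant '[[0,0,0,0,0,0.13],[0,0,0,0,0,0.13],[0,0,0,0,0,0.13],[0,0,0,0,0,0.13],[0,0,0,0,0,0.13],[0,0,0,0,0,0.13],[0,0,0,0,0,0],[0,0,0,0,0,0]]'
python3 - <<'E'
from h import *
s=manip.get_state();print(s['wrist_torque'],s['q'])
tongues()
cap("scene","s6.png")
a=cv2.resize(cv2.imread("pics/s6.png")[140:240,250:360],None,fx=6,fy=6,interpolation=cv2.INTER_CUBIC);cv2.imwrite("pics/s6z.png",a)
E
```

```text
clock: 16.4
eef_pos: [591.7, -108.5, 153.6]
orientation: [-0.418, -3.112, 0.004]
contact_force: [-4.6, -2.3, 6.1]
gripper_width: 0.196
clock: 17.4
eef_pos: [591.8, -109.2, 153.6]
orientation: [0.79, -3.038, 0.004]
contact_force: [-4.5, -4.0, 7.3]
gripper_width: 0.198
[-1.26859182  1.31335384 -0.03802235] [ 0.6868691   0.64113788 -0.91987212  1.66657543  0.55989084  1.1208007
  1.68807468]
a 42 [588.07334145  81.28735694  70.69565174] joint 1.5477238510537186
b 19 [ 566.70536287 -112.14754879   70.76815812] joint 1.5274338067062248
```

View pics/s6z.png

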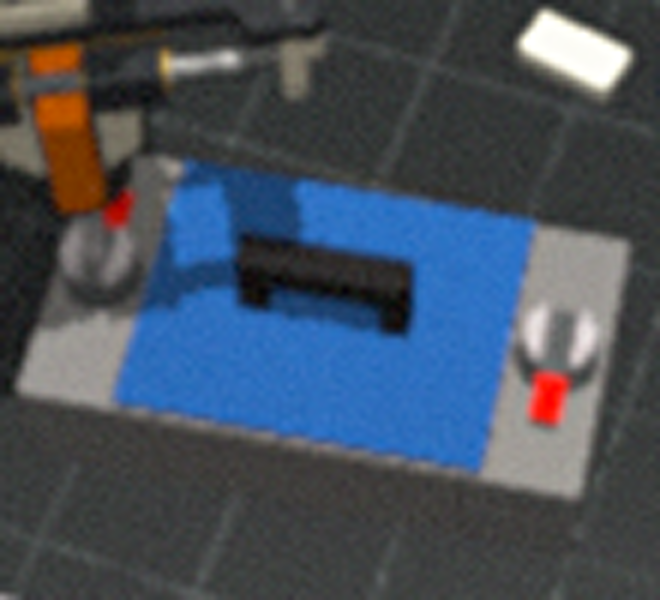

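```bash
python3 -m pendant '[[0,0,0,0,0,-0.08],[0,0,0,0,0,-0.09],[0,0,0.005,0,0,0],[0,0,0.015,0,0,0],[0,0,0.02,0,0,0],[0,0,0.02,0,0,0]]' && python3 -m pendant '[[-0.007,0.03,0,0,0,-0.02],[-0.007,0.04,0,0,0,-0.02],[-0.007,0.04,0,0,0,-0.02],[-0.007,0.04,0,0,0,-0.02],[-0.007,0.04,0,0,0,-0.02],[-0.007,0.04,0,0,0,-0.02],[-0.007,0.04,0,0,0,-0.02],[-0.007,0.04,0,0,0,-0.02],[-0.007,0.04,0,0,0,0],[-0.008,0.04,0,0,0,0],[-0.008,0.04,0,0,0,0],[-0.008,0.025,0,0,0,0]]'
python3 - <<'E'
from h import *
p,d,st=cap("wrist","w7.png"); P=pts("wrist",d,st)
for i in range(4):
    st=manip.get_state();print(st['eef_pos']); cap("scene","s7.png")
r=R.from_rotvec(st['orientation']).as_matrix()
print(np.degrees(np.arctan2(r[1,0],r[0,0])),r[:,2],st['gripper_width'])
tongues()
p,d,st=cap("top","t7.png");P=pts("top",d).reshape(-1,3)
m=(np.hypot(P[:,0]-505,P[:,1]-345)<60)&(P[:,2]>64)&(P[:,2]<76); print(cv2.minAreaRect(P[m][:,:2].astype(np.float32)))
a=cv2.resize(cv2.imread("pics/w7.png")[100:260,225:425],None,fx=4,fy=3.7,interpolation=cv2.INTER_CUBIC);cv2.imwrite("pics/w7z.png",a)
a=cv2.resize(cv2.imread("pics/s7.png")[100:250,400:530],None,fx=4,fy=4,interpolation=cv2.INTER_CUBIC);cv2.imwrite("pics/s7z.png",a)
E
```

```text
clock: 18.25
eef_pos: [592.9, -106.9, 215.2]
orientation: [-0.533, 3.095, 0.0]
contact_force: [-0.2, -1.1, -1.2]
gripper_width: 0.194
clock: 19.75
eef_pos: [504.8, 350.5, 214.7]
orientation: [-0.286, 3.128, 0.003]
contact_force: [0.2, 0.0, -1.5]
gripper_width: 0.196
[502.74700058 353.82669995 215.01992596]
[503.49529484 351.97700264 214.90703282]
[504.7161556 349.8090959 214.517282 ]
[505.59846997 348.23213254 214.13603797]
-169.6052478157877 [ 6.48296477e-04  3.13400731e-04 -9.99999741e-01] 0.19456666786650717
a 41 [587.84893768  81.17400637  70.82805726] joint 1.5439695542782896
b 28 [ 568.6973594  -113.22513977   70.95625976] joint 1.5799027510328818
((502.36639404296875, 334.20855712890625), (51.423423767089844, 75.10155487060547), 78.12378692626953)
```

View pics/w7z.png

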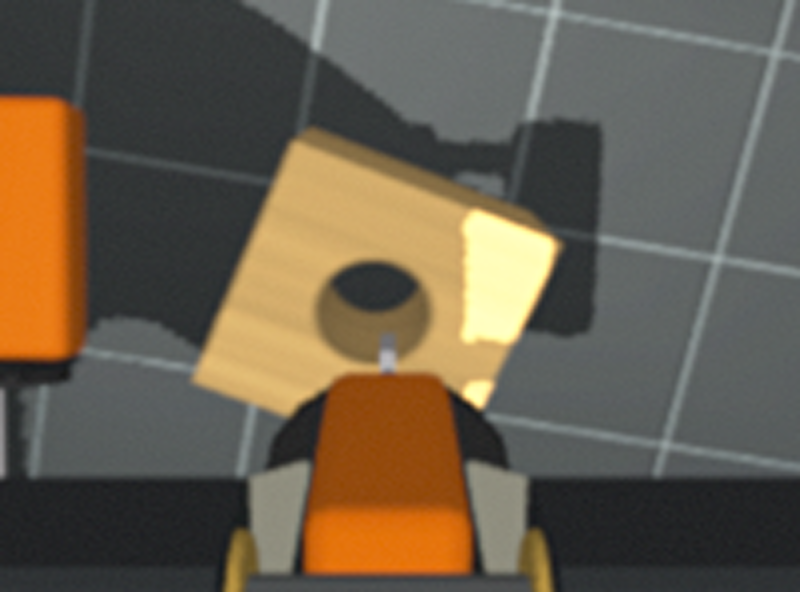

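View pics/s7z.png

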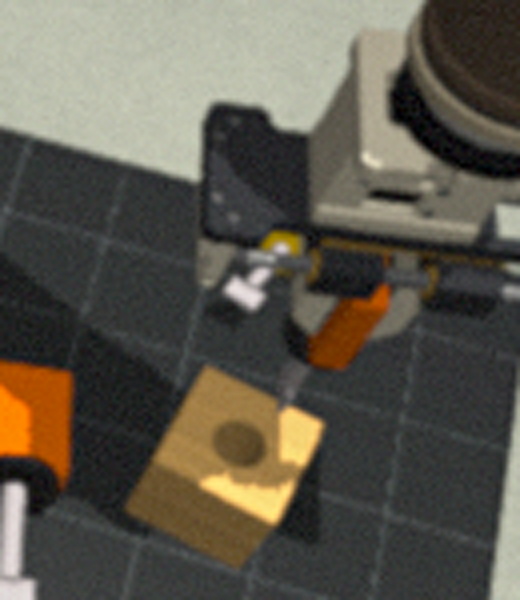

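```bash
python3 -m pendant '[[0,0,0,0,0,0],[0,0,0,0,0,0],[0,0,0,0,0,0],[0,0,0,0,0,0],[0,0,0,0,0,0]]'
python3 - <<'E'
from h import *
for i in range(3):
    p,d,st=cap("wrist","w8.png"); print(st['eef_pos'])
    P=pts("wrist",d,st)
Q=P.reshape(-1,3); c=p.reshape(-1,3).astype(int)
m=(np.hypot(Q[:,0]-505,Q[:,1]-345)<60)&(Q[:,2]>62)&(Q[:,2]<78); print(cv2.minAreaRect(Q[m][:,:2].astype(np.float32)),np.median(Q[m],0))
print(proj("wrist",[[505,346.9,70],[504.8,345,134],[504.8,345,150]],st))
a=cv2.resize(cv2.imread("pics/w8.png")[100:260,225:425],None,fx=4,fy=3.7,interpolation=cv2.INTER_CUBIC);cv2.imwrite("pics/w8z.png",a)
# hole pixels: hole floor/wall z<64 inside radius 25
E
```

```text
clock: 20.72
eef_pos: [505.6, 347.8, 213.2]
orientation: [0.283, -3.129, -0.0]
contact_force: [-0.3, -0.3, -2.3]
gripper_width: 0.198
[505.62800208 347.8426852  213.23555178]
[505.60102005 347.86359701 213.22303307]
[505.61370665 347.87345863 213.22934652]
((504.81915283203125, 346.475341796875), (75.06071472167969, 75.26325225830078), 77.89030456542969) [492.83908857 338.15498023  69.7668199 ]
[[319.96025079 184.59764478]
 [317.38089418 200.70884319]
 [317.09840029 206.24730673]]
```

View pics/w8z.png

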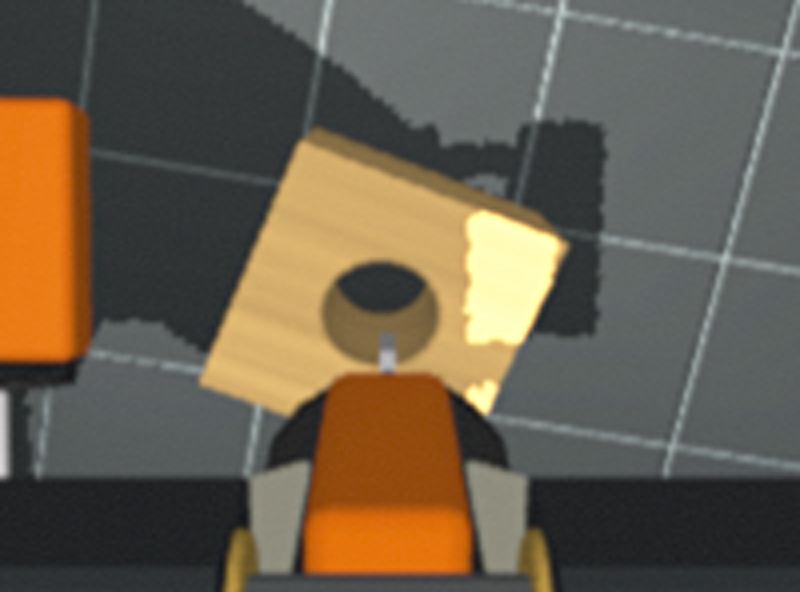

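```bash
python3 -m pendant '[[-0.001,-0.0015,-0.015,0,0,0],[0,0,-0.025,0,0,0],[0,0,-0.015,0,0,0],[0,0,-0.01,0,0,0],[0,0,0,0,0,0]]'; python3 -m pendant '[[0,0,-0.02,0,0,0],[0,0,-0.02,0,0,0],[0,0,-0.01,0,0,0],[0,0,-0.004,0,0,0],[0,0,-0.003,0,0,0],[0,0,0,0,0,0],[0,0,0,0,0,0]]'
```

```text
clock: 21.5
eef_pos: [504.4, 346.1, 147.6]
orientation: [0.283, -3.128, 0.001]
contact_force: [0.5, 0.5, -1.0]
gripper_width: 0.199
clock: 22.38
eef_pos: [504.8, 346.5, 91.7]
orientation: [-0.282, 3.128, 0.001]
contact_force: [0.3, 0.0, -1.6]
gripper_width: 0.196
```

```bash
python3 -m pendant '[[0,0,-0.001,0,0,0],[0,0,-0.001,0,0,0],[0,0,0,0,0,0],[0,0,0,0,0,0]]'
```

```text
clock: 22.88
eef_pos: [504.7, 346.4, 89.7]
orientation: [-0.283, 3.128, 0.0]
contact_force: [-1.5, -1.7, 4.5]
gripper_width: 0.197
```

```bash
python3 -m pendant '[[0,0,0,0,0,0],[0,0,0,0,0,0],[0,0,0,0,0,0],[0,0,0,0,0,0]]' 0.05 && python3 -m pendant '[[0,0,0.01,0,0,0],[0,0,0.03,0,0,0],[0,0,0.04,0,0,0],[0,0,0.04,0,0,0],[0,0,0.02,0,0,0],[0,0,0,0,0,0]]'
python3 - <<'E'
from h import *
p,d,st=cap("wrist","w9.png"); Q=pts("wrist",d,st).reshape(-1,3)
m=(np.hypot(Q[:,0]-505,Q[:,1]-345)<45)&(Q[:,2]>125); print(cv2.minAreaRect(Q[m][:,:2].astype(np.float32)),np.median(Q[m],0),m.sum())
p,d,st=cap("top","t9.png");Q=pts("top",d).reshape(-1,3)
cap("scene","s9.png")
a=cv2.resize(cv2.imread("pics/s9.png")[130:260,400:530],None,fx=4,fy=4,interpolation=cv2.INTER_CUBIC);cv2.imwrite("pics/s9z.png",a)
E
```

```text
clock: 23.38
eef_pos: [504.7, 346.3, 89.2]
orientation: [0.282, -3.129, -0.0]
contact_force: [-0.5, 0.8, -0.5]
gripper_width: 0.536
clock: 24.12
eef_pos: [505.0, 346.8, 230.5]
orientation: [-0.282, 3.127, 0.002]
contact_force: [-0.2, 0.7, -0.2]
gripper_width: 0.546
((498.4587097167969, 345.5420837402344), (56.77684783935547, 86.76576232910156), 8.444539070129395) [482.09616007 338.24376027 334.09427217] 45806
```

View pics/s9z.png

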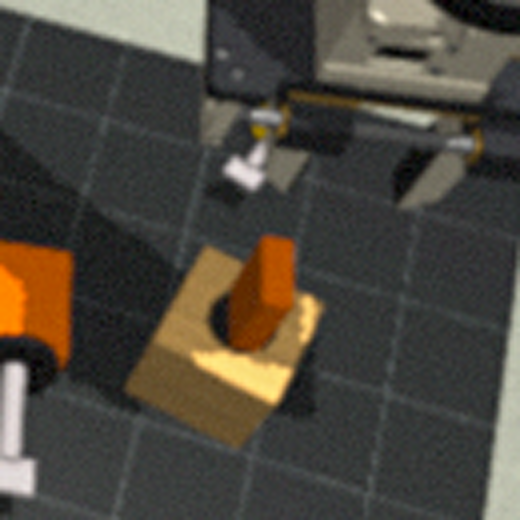

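View pics/w9.png

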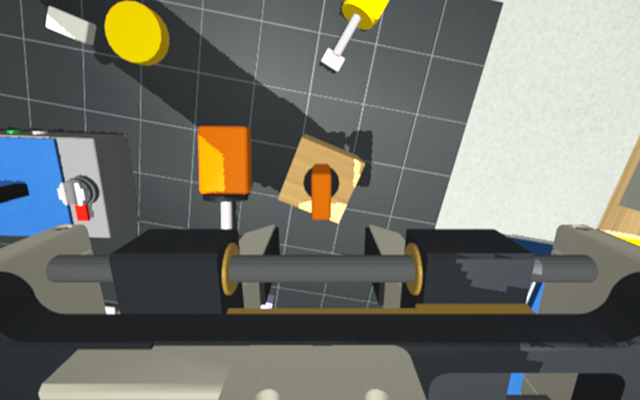

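```bash
python3 -m pendant '[[0.006,-0.025,0,0,0,-0.13],[0.006,-0.03,0,0,0,-0.13],[0.006,-0.03,0,0,0,-0.13],[0.006,-0.03,0,0,0,-0.13],[0.006,-0.031,0,0,0,-0.13],[0.006,-0.031,0,0,0,-0.13],[0.006,-0.031,0,0,0,-0.14],[0.006,-0.031,0,0,0,-0.14],[0.006,-0.031,0,0,0,-0.14],[0.007,-0.031,0,0,0,-0.14],[0.007,-0.031,0,0,0,-0.14],[0.006,-0.03,0,0,0,-0.12]]' 0.07 && python3 -m pendant '[[0,0,-0.02,0,0,0],[0,0,-0.02,0,0,0],[0,0,0,0,0,0],[0,0,0,0,0,0]]'
python3 - <<'E'
from h import *
p,d,st=cap("wrist","w10.png"); r=R.from_rotvec(st['orientation']).as_matrix()
print(st['q'],st['eef_pos'],np.degrees(np.arctan2(r[1,0],r[0,0])))
Q=pts("wrist",d,st).reshape(-1,3)
m=(np.hypot(Q[:,0]-579,Q[:,1]+15)<50)&(Q[:,2]>92)&(Q[:,2]<112);print(cv2.minAreaRect(Q[m][:,:2].astype(np.float32)),np.median(Q[m],0),m.sum())
E
```

```text
clock: 25.78
eef_pos: [578.0, -17.0, 227.6]
orientation: [-2.052, -2.377, 0.003]
contact_force: [0.7, 0.0, 1.0]
gripper_width: 0.761
clock: 26.28
eef_pos: [578.6, -15.5, 189.2]
orientation: [-2.047, -2.382, 0.0]
contact_force: [0.0, 1.0, 0.4]
gripper_width: 0.761
[ 0.27722905  0.44203525 -0.47786526  1.706477    0.22862003  1.04933499
 -0.12490795] [578.57604502 -15.52325191 189.17393475] 98.66312478910748
((579.7500610351562, -13.932308197021484), (15.586471557617188, 69.11451721191406), 8.473539352416992) [579.24547166 -11.74299612 102.65052063] 1396
```

View pics/w10.png

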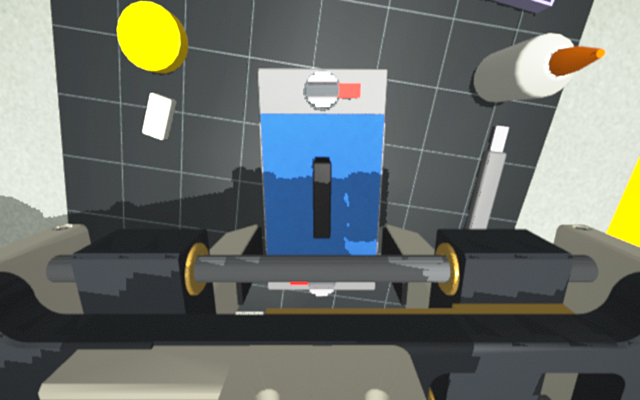

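The wrist view shows the handle bar at (322,198), centred between the jaws. Both tongues, at (350,90) and (300,285), point off the cover. I'll go down and grip.

```bash
python3 -m pendant '[[0.001,0.001,-0.02,0,0,0],[0,0,-0.035,0,0,0],[0,0,-0.03,0,0,0],[0,0,-0.016,0,0,0],[0,0,-0.008,0,0,0],[0,0,-0.004,0,0,0],[0,0,0,0,0,0]]' && python3 -m pendant '[[0,0,0,0,0,0],[0,0,0,0,0,0],[0,0,0,0,0,0],[0,0,0,0,0,0],[0,0,0,0,0,0]]' 0.0 35
```

```text
clock: 27.2
eef_pos: [580.1, -14.6, 76.8]
orientation: [2.047, 2.382, 0.001]
contact_force: [-0.1, 0.0, 0.3]
gripper_width: 0.765
clock: 27.82
eef_pos: [579.6, -14.6, 76.2]
orientation: [2.048, 2.383, 0.0]
contact_force: [-0.2, -0.0, 0.4]
gripper_width: 0.272
```

```bash
python3 -m pendant '[[0,0,0,0,0,0],[0,0,0,0,0,0],[0,0,0,0,0,0]]' && python3 -m pendant '[[0,0,0.005,0,0,0],[0,0,0.01,0,0,0],[0,0,0.02,0,0,0],[0,0,0.03,0,0,0],[0,0,0.03,0,0,0],[0,0,0.025,0,0,0],[0,0,0,0,0,0]]'
python3 - <<'E'
from h import *
tongues(); cap("scene","s11.png")
E
```

```text
clock: 28.2
eef_pos: [579.5, -14.7, 76.2]
orientation: [-2.048, -2.383, 0.0]
contact_force: [-0.9, -0.4, 0.2]
gripper_width: 0.174
clock: 29.08
eef_pos: [580.9, -14.3, 198.5]
orientation: [2.046, 2.38, 0.005]
contact_force: [0.3, -1.3, -2.2]
gripper_width: 0.165
a 41 [587.10040243  81.48342182  70.13441845] joint 1.5619408212953285
b 0 [nan nan nan] joint nan
  return _methods._mean(a, axis=axis, dtype=dtype,
  ret = um.true_divide(
```

View pics/s11.png

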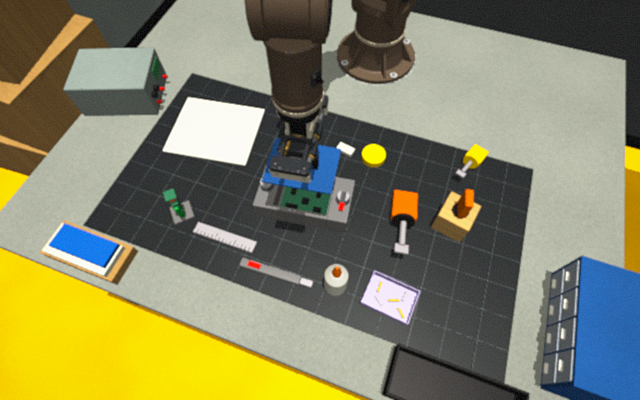

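```bash
python3 -m pendant '[[-0.006,-0.015,0,0,0,0],[-0.011,-0.027,0,0,0,0],[-0.012,-0.03,0,0,0,0],[-0.012,-0.03,0,0,0,0],[-0.012,-0.03,0,0,0,0],[-0.012,-0.03,0,0,0,0],[-0.012,-0.03,0,0,0,0],[-0.012,-0.03,0,0,0,0],[-0.012,-0.03,0,0,0,0],[-0.012,-0.03,0,0,0,0],[-0.012,-0.03,0,0,0,0],[-0.009,-0.019,0,0,0,0]]' && python3 -m pendant '[[0,0,-0.02,0,0,0],[0,0,-0.03,0,0,0],[0,0,-0.03,0,0,0],[0,0,-0.03,0,0,0],[0,0,-0.02,0,0,0],[0,0,-0.012,0,0,0],[0,0,0,0,0,0],[0,0,0,0,0,0]]' && python3 -c "
from h import *
print(manip.get_state()['q']);cap('scene','s12.png')"
```

```text
clock: 30.68
eef_pos: [443.0, -348.1, 195.0]
orientation: [-2.05, -2.378, 0.002]
contact_force: [0.3, 0.9, -1.1]
gripper_width: 0.17
clock: 31.68
eef_pos: [445.9, -346.0, 54.9]
orientation: [2.047, 2.382, 0.0]
contact_force: [0.5, -0.5, -2.6]
gripper_width: 0.17
[ 0.81261716  0.56446765 -0.34568889  1.87970973  0.27163556  0.74224512
  0.46569794]
```

View pics/s12.png

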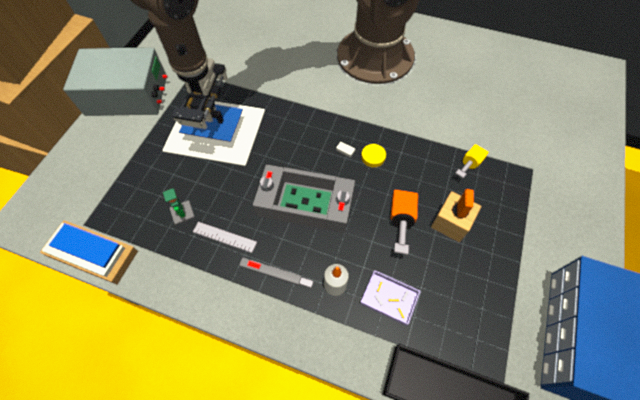

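The cover is held level over the middle of the board, about 27 mm above contact height.

```bash
python3 -m pendant '[[0,0,-0.012,0,0,0],[0,0,-0.008,0,0,0],[0,0,-0.004,0,0,0],[0,0,-0.001,0,0,0],[0,0,0,0,0,0]]'; python3 -m pendant '[[0,0,-0.001,0,0,0],[0,0,-0.001,0,0,0],[0,0,0,0,0,0]]'
```

```text
clock: 32.35
eef_pos: [445.7, -345.7, 29.3]
orientation: [2.048, 2.383, 0.0]
contact_force: [-0.3, 1.2, -3.5]
gripper_width: 0.175
clock: 32.72
eef_pos: [445.8, -345.8, 28.2]
orientation: [2.047, 2.382, -0.0]
contact_force: [-2.8, 2.3, 7.3]
gripper_width: 0.166
```

Contact with the board is confirmed: Fz went from −3.5 to +7.3 N. I'll release and retreat upward.

```bash
python3 -m pendant '[[0,0,0,0,0,0],[0,0,0,0,0,0],[0,0,0,0,0,0],[0,0,0,0,0,0],[0,0,0,0,0,0]]' 0.06 && python3 -m pendant '[[0,0,0.01,0,0,0],[0,0,0.03,0,0,0],[0,0,0.04,0,0,0],[0,0,0.04,0,0,0],[0,0,0.04,0,0,0],[0,0,0.03,0,0,0],[0,0,0,0,0,0],[0,0,0,0,0,0]]'
python3 - <<'E'
from h import *
tongues()
p,d,st=cap("wrist","w13.png"); Q=pts("wrist",d,st).reshape(-1,3); c=p.reshape(-1,3).astype(int)
m=(np.hypot(Q[:,0]-446,Q[:,1]+345)<120)&(Q[:,2]<40)&(Q[:,2]>10)&(c[:,2]>c[:,0]+60)
A=np.c_[Q[m][:,:2]-[446,-345],np.ones(m.sum())]; k=np.linalg.lstsq(A,Q[m][:,2],rcond=None)[0]
print('plate plane',k,cv2.minAreaRect(Q[m][:,:2].astype(np.float32)))
p,d,st=cap("scene","s13.png");Q=pts("scene",d).reshape(-1,3); c=p.reshape(-1,3).astype(int)
m=(np.hypot(Q[:,0]-446,Q[:,1]+345)<120)&(Q[:,2]<40)&(Q[:,2]>10)&(c[:,2]>c[:,0]+60)
A=np.c_[Q[m][:,:2]-[446,-345],np.ones(m.sum())]; k=np.linalg.lstsq(A,Q[m][:,2],rcond=None)[0]
print('plate plane scene',k,cv2.minAreaRect(Q[m][:,:2].astype(np.float32)))
m=(np.hypot(Q[:,0]-505,Q[:,1]-345)<45)&(Q[:,2]>120)&(Q[:,2]<150)
print('driver top',cv2.minAreaRect(Q[m][:,:2].astype(np.float32)),np.percentile(Q[m][:,2],[50,95]))
E
```

```text
clock: 33.35
eef_pos: [445.6, -345.6, 27.2]
orientation: [-2.048, -2.383, -0.0]
contact_force: [-0.8, -0.5, -0.1]
gripper_width: 0.638
clock: 34.35
eef_pos: [445.2, -345.5, 217.0]
orientation: [-2.047, -2.382, 0.0]
contact_force: [0.8, 0.9, 0.4]
gripper_width: 0.655
a 41 [587.68156938  81.01912375  70.88257477] joint 1.538015782509234
b 28 [ 566.89684481 -113.94132311   71.20211514] joint 1.5963870476755178
plate plane [2.99938628e-04 1.97824582e-04 1.67546953e+01] ((447.03607177734375, -345.18695068359375), (114.83289337158203, 147.7734375), 8.830766677856445)
plate plane scene [1.79992682e-04 2.06929115e-03 1.70124439e+01] ((445.3158874511719, -346.47723388671875), (117.38859558105469, 149.01121520996094), 8.272457122802734)
driver top ((505.4604797363281, 344.29534912109375), (44.238616943359375, 17.414522171020508), 11.90676498413086) [134.36951912 137.29293017]
```

View pics/s13.png

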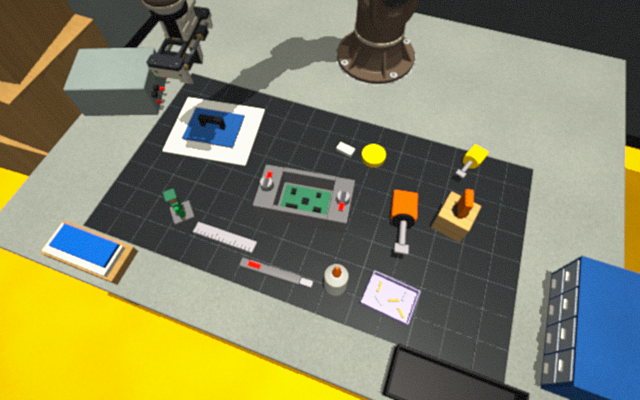

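The scene view shows the cover flat with its handle up in the middle of the board (212,125). The driver stands in its stand (460,210), both tongues are clear of the cover opening, and the bystanders have not visibly moved. I'll hand in.

```bash
python3 -c "
from plant import close_job
print(close_job())"
```

```text
the job is handed in; nothing more can be done
None
```

I turned both locks open, stood the driver back in its stand, and laid the cover flat, handle up, in the middle of the board. The job is handed in at about 35 s on the robot's clock; it reports no verdict.

My last checks before handing in:

- **Locks:** by their red tongues, lock_a is at about 1.54 rad and lock_b at about 1.6 rad, both over the 1.25 that counts.
- **Driver:** it is released and looks upright. The handle top is at 136 mm ±2, which means it is resting on its collar. The handle's centre is about 2 mm from the hole's axis.
- **Cover:** it is within about 2 mm of the board's centre, with its plate top at 17 mm (so its underside is on the board) and its tilt below 0.003 rad.
- **Robot:** the gripper was open and clear of everything, about 190 mm above where it released the cover.
- **Bystanders:** they show no movement in the pictures. I did not measure their positions again at the end.

Two things didn't go as expected:

- **Look-alike drivers:** the yellow and the larger orange one stood on their blades at the start and were lying on the bench when I first looked again, at 4.4 s. No contact force showed at the points I read, so I think they toppled by themselves. I did not touch them after that.
- **Stand position:** one early reading put the stand's centre about 3 mm off in y, because the driver was hiding part of it. I used the later, unobstructed readings.

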